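Seat the handle on the bench press and wind it down

ROBOT

A 6-joint arm with a two-finger parallel gripper is mounted at the origin on a cart in front of the work surface, level with it; the furniture and walls round the work are solid. World frame = base frame: x ahead of the robot, y to its left, z up, the work surface at z = 0. Lengths are in m, angles in rad, forces in N, time in s.
With the tool pointing down it reaches from about 0.35 to 0.725 m from the base axis. Payload 4.3 kg.
Tool frame: the origin (TCP) lies midway between the tips of the shut fingers; the grasp point (between the pads) lies 19 mm behind it; z points along the fingers, y is the direction in which the jaws open and shut (so a half turn about z gives the same grasp; the last joint's range is limited). The gripper opens to 85 mm and grips with 20 to 120 N. Pads are 22 mm wide; open, the fingers measure 114 mm over their backs; the gripper's body (76 mm by 85 mm) begins 54 mm behind the grasp point. The pads swing forward as they close: fully open they stand 13 mm farther back than shut.
Start: joints at [-1.254, 0.377, 0.081, 1.274, 0, 1.46], TCP at [0.238, -0.523, 0.231] pointing down, gripper open.
Joint ranges: [-2.72, 2.72], [-0.84, 1.66], [-1.02, 1.22], [-1.77, 2.12], [-1.37, 1.28], [-3.14, 3.14]. Speed limits (rad/s): [2.57, 2.57, 3.14, 3.14, 3.14, 3.14].

INTERFACE

Orientations are given as a unit quaternion [x, y, z, w].
In Python, from plant import r gives the robot as it stands. The module is installed in compiled form; this text tells all that it offers.
- The arm moves only by the tool send_rows, never from a script. Its argument "moves" is a list of rows, each a list of 5 numbers: the finger opening in cm, from 0 to 8.54, then the shift along the world's x, y, z in cm, then the turn about the world's z in rad. A call has 1 to 12 rows; each row shifts and turns the pose as measured when the row begins; what a row does not reach is not made up. A row lasts 1/10 s, in which the tool goes at most 50 mm and 8.59 degrees, less where a joint would pass 70% of its speed; a pose out of reach is approached as far as the arm can. A call is refused whole if a number of a shift passes 5 or a number of a turn 0.15, either way. A call with a gripper value outside its range is refused whole. The fingers move at their own pace and stop on an object; the grip force is fixed at half the most. Time passes only in rows, so rows that do not move let the fingers close. It gives the time, the measured TCP pose, the force and the opening at its end, in the units of the state.
- r.get_obs(): the state, without advancing time (a new reading comes with each control period).
- r.grab_frame(name): name is "side" or "top" or "wrist"; returns (picture, depth): 400x640x3 uint8, blue, green, red; 400x640 float32, m along the optical axis (not along the pixel's ray), 0 where there is no reading.
- r.camera_info(name): a dict with "fovy" (degrees; the focal length in pixels is half the picture's height over the tangent of half this angle, whatever the lens; pixels are square), "cx", "cy" (the principal point, pixels), "k1" (the pictures are not rectified: a ray, as slopes to the right and down, at radius r is drawn at 1 + k1 r^2 times it, then the intrinsics apply), "rvec" (rotation vector, rad) and "tvec" (3), from world to camera coordinates, as OpenCV has them; the wrist camera has in their place "T_tool_cam" (4x4, takes a point from camera to tool coordinates, whose origin is the TCP and whose axes are the flange's). Camera axes: x right, y down, z forward; pixel columns grow to the right and rows downward; lengths in m; the calibration is good to about 2 mm. A picture is of the moment at which its call begins: read the wrist's pose just before it. camera_info takes no time and is no camera call.
- r.close_job(): hands the job in, once; it reports no verdict.
The state is a dict: "time": time; "q": joint angles; "joint_vel": joint speeds; "joint_torque": joint torques, N m; "eef_pos": TCP position; "ee_rot": TCP orientation; "force": force on the tool from outside, world axes, zero at the start; "moment": the same for the moment, N m; "width": finger opening in m.
Only numpy, scipy, OpenCV 4.12 (cv2) and the standard library are available. Lean on these libraries where they do the work, as an engineer would, in place of code of your own. Each camera call takes 0.05 s, during which the arm holds its last target. There are 200 camera calls.

TASK

The three-armed handle has been slipped over the spindle of the little screw press but rides high, because the tabs in its hub are not in the spindle's keyways. Turn the handle until it drops fully home on the spindle's collar, then wind the press down clockwise until its plate is firm on the note pad, and leave it like that without disturbing the things nearby.

Things in the scene. Friction and masses are not known exactly. Their poses are not given: they have to be found in the camera images.
- handle_hub (a point): Centre of the underside of the loose handle's hub (0.3 kg), z up along the spindle. Dark steel ring 61 mm across, 20 mm high, bore 43 mm; inside it three tabs 7 mm wide stand inward at 0, 120 and 240 degrees from x. It starts riding high, tabs standing on the key section beside the keyways, 10 mm above home, and there turns at a touch (under 1 N at an arm).
- handle_arm (a point): Middle of one of the handle's three bare round arms: 58 mm out from the hub's axis along the hub's x, 10 mm above its underside. The arms are steel, 12 mm thick, level, in line with the three tabs (0, 120, 240 degrees), free from the hub (radius 31 mm) to black balls 22 mm across centred 92 mm out. Push an arm sideways with shut fingers, or grip it.
- spindle_seat (a point): Centre of the top face of the spindle's steel collar (76 mm across), the hub's seat: with the handle home, handle_hub lies on this point. 172 to 173 mm above the table at the start; sinks 3.2 mm per radian wound. z up; the frame turns with the spindle. The highest other parts near the arms, the ends of the two posts, are 25 mm lower.
- key_top (a point): Centre of the top face of the spindle's key section, 10 mm above the seat, 40 mm across, cut by three open keyways 11 mm wide at 0, 120 and 240 degrees from its x, each with a dark line on the collar below. The handle drops when its x is in line with a keyway (about 7 degrees of play). Above, a round pilot 22 mm across centres the hub; it ends 33 mm above this point.
- spindle (a joint): Angle the spindle is wound, rad: grows clockwise seen from above. Starts between 0 and 0.4; cannot go below 0; at 1.5 it comes to a firm stop with the plate on the pad. It stays where it is left. A seated handle turns it with about 3 N at the middle of an arm; a handle that rides high does not turn it.
- press: Grey cast iron bench screw press, fixed to the table. Bed 176 x 226 mm; origin on the table under the spindle's axis, z up. Two posts at y = +94 and -94 mm carry the crosshead along y, 105 to 133 mm above the table, post ends to 148 mm. A black note pad lies under the press plate, which starts 3 to 5 mm above it.
- paste_dish_open: Small round clear dish of paste, 51 mm across, 15 mm high, behind the press, to its right. Leave it alone. Origin under its centre.
- glue_bottle: White glue bottle with an orange nozzle, 47 mm across, 130 mm high, behind the press. Leave it alone. Origin under its centre.
- cream_jar: White lidded jar, 49 mm across, 50 mm high, behind the press. Leave it alone. Origin under its centre.
Mind the look-alikes: they are no part of the job. Of the things that look like the part that bears handle_hub, the larger one is meant.

How it is judged:
By the outcome, as a careful person would: the job done as asked, in the order asked, and still so for the second after the job is handed in, with the robot touching nothing.
It also fails if it takes over 48 s, if anything falls off the work surface, if the arm or the gripper's body presses on something with over 40 N, if the wrist force passes 120 N, or if a joint passes its speed limit or range.

## Working session

There is one attempt and no reset: what is moved stays moved. The work goes in short steps, Python scripts to look and compute and a tool call to move; the robot and the scene stay as the last step left them, time stands still between calls to the robot, and variables do not carry over. Pictures are saved under pics/ and viewed, about 8 in all and at most 12, crops included, and the job is handed in when it is done.

Besides the shell and the picture viewer there is one more tool, called after ">>>" in YAML: its name, and indented under it one key for each argument. send_rows: Moves the arm, as the interface text tells. Its arguments: {"type":"object","properties":{"moves":{"type":"array","items":{"type":"array","items":{"type":"number"}}}},"required":["moves"]}

```bash
mkdir -p pics; cat > h.py <<'E'
import numpy as np, cv2
from plant import r
from scipy.spatial.transform import Rotation as R
def cam(n):
    i=r.camera_info(n); f=200/np.tan(np.radians(i['fovy'])/2)
    if 'rvec' in i:
        M=R.from_rotvec(np.ravel(i['rvec'])).as_matrix(); t=np.ravel(i['tvec']); return f,i,M.T,-M.T@t
    o=r.get_obs(); T=np.array(i['T_tool_cam']); W=R.from_quat(o['ee_rot']).as_matrix()
    return f,i,W@T[:3,:3],W@T[:3,3]+np.array(o['eef_pos'])
def ray(c,u,v):
    f,i,A,o=c; x=np.array([(u-i['cx'])/f,(v-i['cy'])/f],float); y=x.copy()
    for _ in range(20): y=x/(1+i['k1']*(y@y))
    return o,A@np.array([y[0],y[1],1.])
def onz(c,u,v,z):
    o,d=ray(c,u,v); return o+d*(z-o[2])/d[2]
def proj(c,P):
    f,i,A,o=c; p=A.T@(np.array(P)-o); s=p[:2]/p[2]; s=s*(1+i['k1']*(s@s)); return s*f+[i['cx'],i['cy']]
def shot(n,name):
    c=cam(n); im,d=r.grab_frame(n); cv2.imwrite(f'pics/{name}.png',im); np.save(f'pics/{name}.npy',d); return c,im,d
E
python3 - <<'E'
from h import *
print(r.get_obs())
for n in('top','side','wrist'):
    c,im,d=shot(n,n+'0'); print(n,c[0],c[1]['cx'],c[1]['cy'],c[1]['k1'],c[3],c[2][:,2])
E
```

```text
{'time': 0.0, 'q': array([-1.25427272e+00,  3.78066090e-01,  7.96581765e-02,  1.27435304e+00,
        1.49920614e-05,  1.46053641e+00]), 'joint_vel': array([-8.32022496e-04, -8.45673147e-04,  3.95699851e-04, -5.26545431e-04,
       -3.55619466e-05, -8.53038008e-04]), 'joint_torque': array([ 9.66346342e-04, -4.63598728e+01,  2.69877756e+01,  2.08075927e-02,
       -5.95698339e-05,  1.01053152e-05]), 'eef_pos': array([ 0.23785513, -0.5228173 ,  0.2303716 ]), 'ee_rot': array([ 9.77317774e-01,  2.11775835e-01, -9.36718531e-05, -9.77863312e-04]), 'force': array([-0.0449526 ,  0.1786481 ,  1.00891569]), 'moment': array([-0.00284433, -0.05635204,  0.00082671]), 'width': 0.08582572457663339}
top 401.58130749540396 323.191585463362 200.7034731434955 0.01761473056324391 [0.4524916  0.15841145 0.97362252] [ 0.18828779  0.02409844 -0.9818182 ]
side 405.78907724273665 322.0921091915569 199.22498132531132 0.020230778894422954 [0.21165545 0.89482693 0.6051792 ] [ 0.42450134 -0.76753642 -0.48029831]
wrist 284.3421649460129 316.7941889584906 193.803482161734 -0.051914793561036676 [ 0.30961333 -0.49246278  0.37267204] [-0.27937909 -0.1262923  -0.95183905]
```

View pics/top0.png

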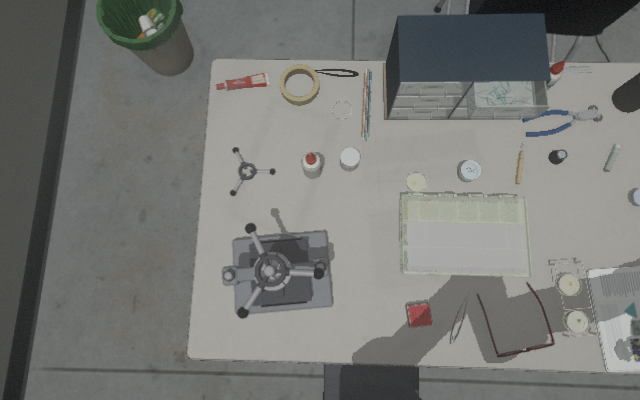

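View pics/side0.png

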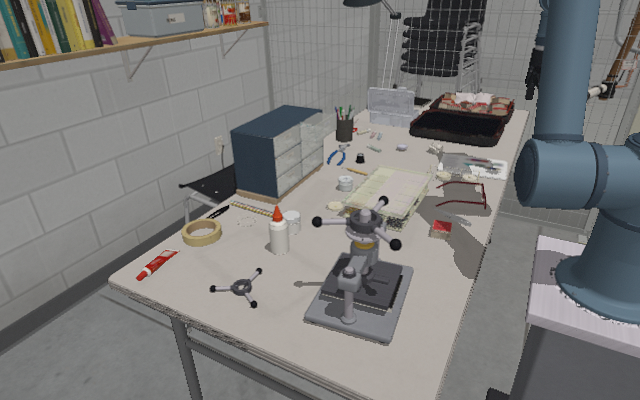

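Top view: the handle on the press has its hub at about (270,270), with balls at (250,229), (243,313) and (319,271). The look-alike is the small loose handle lying on the table at (247,172). I choose the larger one, on the press. Now a measurement and a close crop.

```bash
python3 - <<'E'
from h import *
c=cam('top'); im=cv2.imread('pics/top0.png')
roi=im[190:340,200:350]
B=[]
def circ(P): 
    (x1,y1),(x2,y2),(x3,y3)=P; A=2*np.array([[x2-x1,y2-y1],[x3-x1,y3-y1]]); return np.linalg.solve(A,[x2*x2+y2*y2-x1*x1-y1*y1,x3*x3+y3*y3-x1*x1-y1*y1])
m=(im.max(2)<48).astype(np.uint8)
for u,v in((250,229),(243,313),(319,271)):
    w=np.zeros_like(m);cv2.circle(w,(u,v),9,1,-1);ys,xs=np.nonzero(m&w)
    p=onz(c,xs.mean(),ys.mean(),.1925);B.append(p[:2]);print(len(xs),xs.mean(),ys.mean(),p)
B=np.array(B);C=circ(B);print('C',C,np.linalg.norm(B-C,axis=1),np.degrees(np.arctan2(*(B-C).T[::-1])))
for n,u,v in(('dish',344,110),('glue',312,160),('jar',350,157)):print(n,onz(c,u,v,.03))
big=cv2.resize(im[215:325,215:335],None,fx=6,fy=5,interpolation=cv2.INTER_CUBIC)
big=cv2.resize(im[210:325,215:335],(626,600),interpolation=cv2.INTER_CUBIC);cv2.imwrite('pics/crop1.png',np.clip(big*1.5,0,255).astype(np.uint8))
E
```

```text
0 nan nan [nan nan nan]
0 nan nan [nan nan nan]
0 nan nan [nan nan nan]
C [nan nan] [nan nan nan] [nan nan nan]
dish [0.86509543 0.13537341 0.03      ]
glue [0.73405388 0.21142406 0.03      ]
jar [0.74341137 0.11886087 0.03      ]<stdin>:10: RuntimeWarning: Mean of empty slice.
  ret = ret.dtype.type(ret / rcount)
```

View pics/crop1.png

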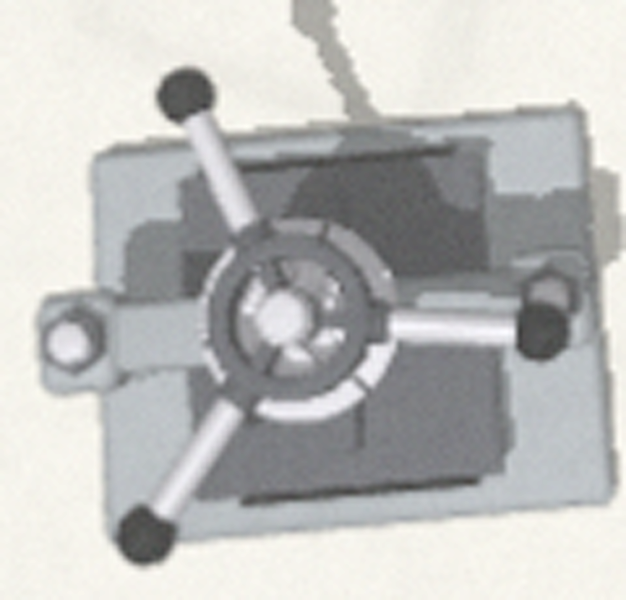

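The crop shows the press handle (balls at crop (186,96), (147,534), (542,331)). Dark keyway lines are visible on the collar at crop (323,232) and (365,383).

```bash
python3 - <<'E'
from h import *
c=cam('top')
s=120/626; g=lambda u,v,z: onz(c,u*s+215-.4,v*s+210-.4,z)[:2]
B=np.array([g(186,96,.1925),g(147,534,.1925),g(542,331,.1925)])
A=2*(B[1:]-B[0]); C=np.linalg.solve(A,(B[1:]**2).sum(1)-(B[0]**2).sum())
ang=lambda P:np.degrees(np.arctan2(P[1]-C[1],P[0]-C[0]))
print('balls',B,'C',C,np.linalg.norm(B-C,axis=1),[ang(b) for b in B])
for u,v in((325,230),(366,384)):
    p=g(u,v,.1725);print('line',p,np.linalg.norm(p-C),ang(p))
p=[g(u,v,.148) for u,v in((70,340),(552,285))];print('posts',p,np.mean(p,0))
for dz in(.0,-.01):print(g(285,315,.2155+dz))
E
```

```text
balls [[0.54475703 0.31927597]
 [0.38564304 0.32378902]
 [0.46112274 0.18305016]] C [0.4638842  0.27514086] [0.09213209 0.09213209 0.09213209] [np.float64(28.62282739554505), np.float64(148.12780871925614), np.float64(-91.71757689001664)]
line [0.49711017 0.2672902 ] 0.034140857146874586 -13.294083284354482
line [0.44019973 0.24916625] 0.035151590136634624 -132.3595509139646
posts [array([0.45377909, 0.3679142 ]), array([0.4793172 , 0.18103848])] [0.46654815 0.27447634]
[0.46425924 0.27433809]
[0.46441446 0.27586721]
```

View pics/wrist0.png

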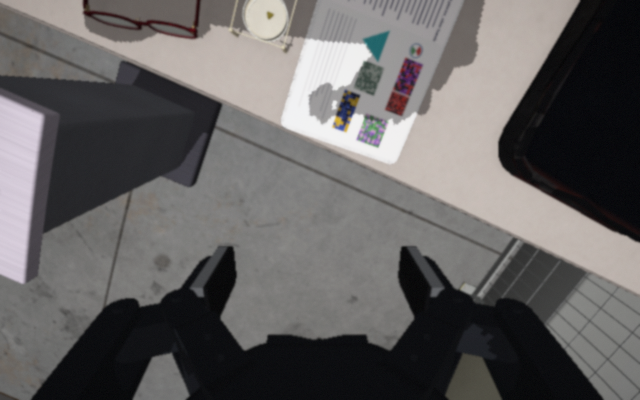

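The look-alike is excluded: the chosen handle's ball radius measures 92.1 mm, against 92 given. Its arms stand at 28.3° (mod 120) and the keyways at about -13°. Turning it 41° clockwise should drop it, and continuing clockwise winds the press. I'll push the arm at -92°.

>>> send_rows:
  moves:
    - [0,1,3,0.5,0.15]
    - [0,1,3.5,0.5,0.15]
    - [0,1,3.5,0.5,0.15]
    - [0,1,3.5,0.5,0.15]
    - [0,1,3.5,0.5,0.15]
    - [0,1,3.5,0.5,0.15]
    - [0,1,3.5,0.5,0.15]
    - [0,1,3.5,0.5,0.15]
    - [0,1,3.5,0.5,0.15]
    - [0,1,3.5,0.5,0.15]
    - [0,1,3.5,0,0.15]
    - [0,1,3,0,0.15]

```text
time: 1.35
eef_pos: [0.3567, -0.0989, 0.2777]
ee_rot: [0.439, 0.899, -0.002, -0.002]
force: [1.0, -0.2, -0.3]
width: -0.0001
```

>>> send_rows:
  moves:
    - [0,1.2,2.6,0,0.15]
    - [0,1.2,2.6,0,0.15]
    - [0,1.2,2.6,0,0.15]
    - [0,1.2,2.6,0,0.15]
    - [0,1.2,2.6,0,0.15]
    - [0,1.2,2.6,0,0.15]
    - [0,1.2,2.6,0,0.15]
    - [0,1.2,2.6,0,0.15]
    - [0,1.2,2.6,0,0.15]
    - [0,1.2,2.6,0,0.15]
    - [0,1.2,2.6,0,0.15]
    - [0,1.2,2.6,0,0.15]

```text
time: 2.55
eef_pos: [0.5016, 0.2287, 0.2752]
ee_rot: [-0.431, 0.902, -0.004, -0.002]
force: [0.9, -0.8, -0.7]
width: -0.0002
```

>>> send_rows:
  moves:
    - [0,0,0,0,0.15]
    - [0,0,0,0,0.15]
    - [0,0,0,0,0.15]
    - [0,0,0,0,0.15]

```text
time: 2.95
eef_pos: [0.5019, 0.2328, 0.2723]
ee_rot: [-0.679, 0.734, -0.003, -0.003]
force: [0.5, 0.9, -0.9]
width: 0.0001
```

```bash
python3 - <<'E'
from h import *
o=r.get_obs();print(o['eef_pos'],o['q'],o['force'],np.degrees(2*np.arctan2(o['ee_rot'][1],o['ee_rot'][0])))
c,im,d=shot('wrist','wrist1')
cv2.imwrite('pics/wrist1b.png',np.clip(im*1.4,0,255).astype(np.uint8))
for P in((.4639,.2751,.2155),(.462,.217,.1925)):print(proj(c,P))
E
```

```text
[0.50190927 0.23284276 0.27225208] [ 0.32419395  0.32869112  0.1159716   1.36036078 -0.00794063 -1.16755717] [ 0.51447656  0.90288671 -0.91009484] 265.4715624882203
[368.73157115 260.96117355]
[364.66897833 183.09471723]
```

View pics/wrist1b.png

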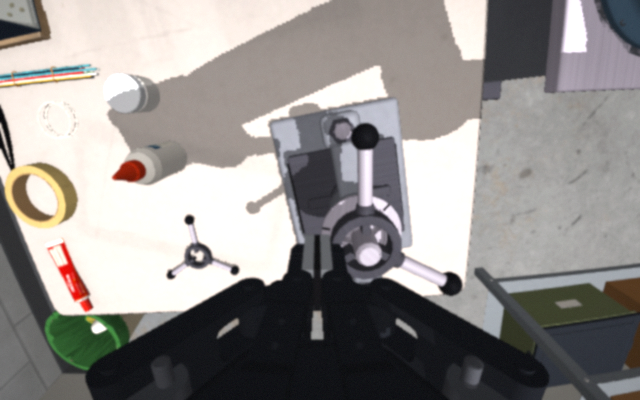

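The wrist view agrees with the calibration: hub at (369,255) and arm at (365,180), as predicted. Next is the descent beside the arm.

>>> send_rows:
  moves:
    - [0,-0.3,-1.6,0,0.08]
    - [0,0,0,-3,0]
    - [0,0,0,-3,0]
    - [0,0,0,-2.5,0]
    - [0,0,0,-1.5,0]
    - [0,0,0,0,0]

```text
time: 3.6
eef_pos: [0.498, 0.2159, 0.1685]
ee_rot: [-0.704, 0.71, -0.003, -0.002]
force: [0.7, -0.4, 0.3]
width: -0.0002
```

```bash
cat > arc.py <<'E'
import sys; from h import *
C=np.array([.4640,.2750])
o=r.get_obs();p=np.array(o['eef_pos']);yaw=np.degrees(2*np.arctan2(o['ee_rot'][1],o['ee_rot'][0]))%360
print(o['time'],p,o['force'],yaw,'q6',o['q'][5],'implied arm',np.degrees(np.arctan2(p[1]-C[1],p[0]-C[0]))-19.5, np.linalg.norm(p[:2]-C))
for a in map(float,sys.argv[1:]):
    t=np.radians(a);q=C+np.array([[np.cos(t),-np.sin(t)],[np.sin(t),np.cos(t)]])@[.058,.0205]
    print(a,np.round((q-p[:2])*100,2),'yaw step',round(np.radians(((a%360)-yaw+180)%360-180),3));p[:2]=q;yaw=a%360
E
python3 arc.py -88 -92 -96 -100 -104 -108 -112 -116 -120 -124
```

```text
3.6 [0.4980132 0.2158609 0.1685343] [ 0.66691203 -0.43547731  0.34365806] 269.5779977943246 q6 -1.266642817353627 implied arm -79.5951143349336 0.06822265931663875
-88.0 [-1.15  0.19] yaw step 0.042
-92.0 [-0.4  -0.14] yaw step -0.07
-96.0 [-0.41 -0.11] yaw step -0.07
-100.0 [-0.42 -0.09] yaw step -0.07
-104.0 [-0.43 -0.06] yaw step -0.07
-108.0 [-0.43 -0.03] yaw step -0.07
-112.0 [-0.43  0.  ] yaw step -0.07
-116.0 [-0.43  0.03] yaw step -0.07
-120.0 [-0.42  0.06] yaw step -0.07
-124.0 [-0.42  0.09] yaw step -0.07
```

>>> send_rows:
  moves:
    - [0,-1.1,0.15,0,0]
    - [0,-0.4,-0.14,0,-0.03]
    - [0,-0.4,-0.11,0,-0.07]
    - [0,-0.4,-0.09,0,-0.07]
    - [0,-0.43,-0.06,0,-0.07]
    - [0,-0.43,-0.03,0,-0.07]
    - [0,-0.43,0,0,-0.07]
    - [0,-0.43,0.03,0,-0.07]
    - [0,-0.42,0.06,0,-0.07]
    - [0,-0.42,0.09,0,-0.07]

```text
time: 4.6
eef_pos: [0.4531, 0.2149, 0.1773]
ee_rot: [-0.448, 0.894, -0.005, 0.001]
force: [0.5, -0.5, -0.1]
width: 0.0001
```

```bash
python3 arc.py -124 -127 -129 -131 -133 -135 -137 -139 -141; python3 - <<'E'
from h import *
c,im,d=shot('top','top2')
cv2.imwrite('pics/crop2.png',np.clip(cv2.resize(im[210:325,215:335],(626,600),interpolation=cv2.INTER_CUBIC)*1.5,0,255).astype(np.uint8))
E
```

```text
4.6 [0.45307659 0.2148701  0.17731589] [ 0.4866934  -0.48758439 -0.08545779] 233.257133172149 q6 -0.606710859743852 implied arm -119.79626945370967 0.06111403613799149
-124.0 [-0.45  0.06] yaw step 0.048
-127.0 [-0.31  0.09] yaw step -0.052
-129.0 [-0.2   0.07] yaw step -0.035
-131.0 [-0.2   0.08] yaw step -0.035
-133.0 [-0.2   0.08] yaw step -0.035
-135.0 [-0.2   0.09] yaw step -0.035
-137.0 [-0.19  0.1 ] yaw step -0.035
-139.0 [-0.19  0.1 ] yaw step -0.035
-141.0 [-0.18  0.11] yaw step -0.035
```

View pics/crop2.png

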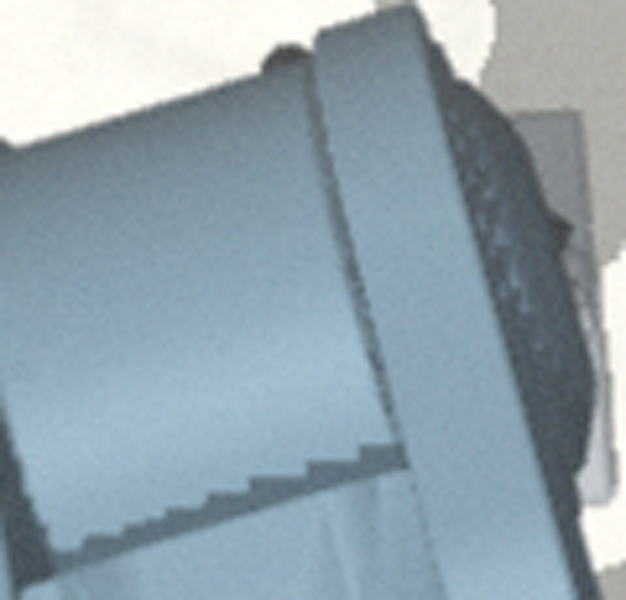

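The arm hides the top view, but a ball at crop (288,58), formerly (186,96), shows the handle turning. TCP z has drifted up 9 mm, so I'll correct for that while continuing slowly past the keyway angle.

>>> send_rows:
  moves:
    - [0,-0.25,0.04,-0.5,0]
    - [0,-0.3,0.08,-0.5,0]
    - [0,-0.25,0.07,-0.3,-0.02]
    - [0,-0.2,0.07,-0.1,-0.03]
    - [0,-0.2,0.08,-0.1,-0.03]
    - [0,-0.2,0.08,-0.1,-0.03]
    - [0,-0.2,0.09,-0.1,-0.03]
    - [0,-0.2,0.09,-0.1,-0.03]

```text
time: 5.45
eef_pos: [0.4345, 0.2212, 0.159]
ee_rot: [-0.366, 0.931, -0.006, 0.002]
force: [0.7, -1.2, 1.8]
width: -0.0001
```

```bash
python3 arc.py -135 -137 -139 -141 -143 -145; python3 - <<'E'
from h import *
c,im,d=shot('side','side2')
cs,iw,dw=shot('wrist','wrist2')
print(proj(c,(.464,.275,.1925)),proj(c,(.464,.275,.1725)))
u,v=[int(x) for x in proj(c,(.464,.275,.19))]
a=cv2.resize(im[v-50:v+50,u-65:u+65],(520,400),interpolation=cv2.INTER_CUBIC)
b=cv2.imread('pics/side0.png')[v-50:v+50,u-65:u+65];b=cv2.resize(b,(260,200),interpolation=cv2.INTER_CUBIC)
w=cv2.resize(iw,(480,300));H=np.zeros((600,800,3),np.uint8)
H[:400,:520]=a;H[:200,530:790]=b;H=np.clip(H*1.4,0,255).astype(np.uint8);cv2.imwrite('pics/s2.png',H[:400])
E
```

```text
5.45 [0.43453476 0.22122468 0.15898548] [ 0.70858809 -1.20702792  1.78432346] 222.9151875669792 q6 -0.4001349079921671 implied arm -138.21976225903114 0.0613187190331047
-135.0 [ 0.29 -0.17] yaw step 0.036
-137.0 [-0.19  0.1 ] yaw step -0.035
-139.0 [-0.19  0.1 ] yaw step -0.035
-141.0 [-0.18  0.11] yaw step -0.035
-143.0 [-0.18  0.12] yaw step -0.035
-145.0 [-0.18  0.12] yaw step -0.035
[363.7233052  220.52547294] [363.42355874 229.27129323]
```

View pics/s2.png

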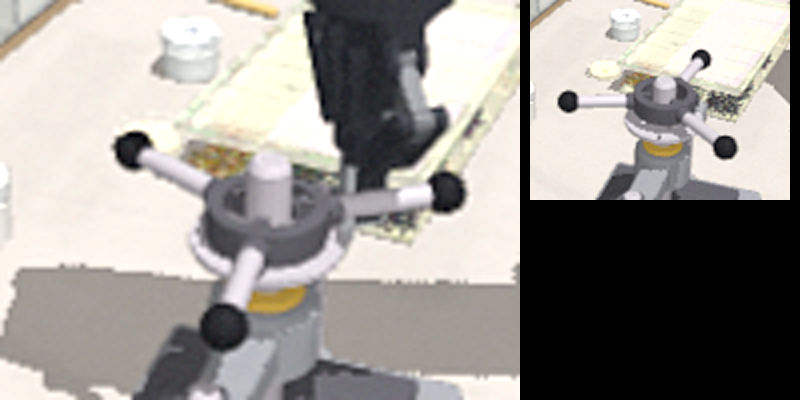

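The handle appears dropped: the pilot stands well out and the hub sits on the collar (crop (268,230)). I'll check its height from the ball pixels.

```bash
python3 - <<'E'
from h import *
c=cam('side');u,v=[int(x) for x in proj(c,(.464,.275,.19))]
for z in(.1925,.1875,.1825,.178):
    B=np.array([onz(c,u-65+a/4-.4,v-50+b/4-.4,z)[:2] for a,b in((132,150),(446,192),(225,327))])
    A=2*(B[1:]-B[0]); C=np.linalg.solve(A,(B[1:]**2).sum(1)-(B[0]**2).sum())
    print(z,C,np.linalg.norm(B[0]-C),np.degrees(np.arctan2(B[:,1]-C[1],B[:,0]-C[0])))
E
python3 arc.py -139 -143 -147 -151 -155 -159 -163 -167 -171 -175 -179 -183 -187
```

```text
0.1925 [0.45704082 0.28877255] 0.0904284497276423 [ -18.03734239 -139.08310575  101.87881596]
0.1875 [0.4600139  0.28142963] 0.09152407617787446 [ -18.03734239 -139.08310575  101.87881596]
0.1825 [0.46298698 0.2740867 ] 0.09261970262810654 [ -18.03734239 -139.08310575  101.87881596]
0.178 [0.46566275 0.26747807] 0.09360576643331567 [ -18.03734239 -139.08310575  101.87881596]
5.55 [0.43420965 0.22137289 0.15889308] [ 0.89191926 -0.60676187  0.0856299 ] 223.0188180814478 q6 -0.40183481660371007 implied arm -138.55257077336472 0.06134600066443457
-139.0 [-0.05  0.01] yaw step -0.035
-143.0 [-0.37  0.22] yaw step -0.07
-147.0 [-0.35  0.25] yaw step -0.07
-151.0 [-0.33  0.27] yaw step -0.07
-155.0 [-0.31  0.3 ] yaw step -0.07
-159.0 [-0.29  0.32] yaw step -0.07
-163.0 [-0.27  0.34] yaw step -0.07
-167.0 [-0.24  0.35] yaw step -0.07
-171.0 [-0.22  0.37] yaw step -0.07
-175.0 [-0.19  0.38] yaw step -0.07
-179.0 [-0.16  0.4 ] yaw step -0.07
-183.0 [-0.14  0.41] yaw step -0.07
-187.0 [-0.11  0.42] yaw step -0.07
```

Height 182.5 mm gives centre (0.463, 0.274) and radius 92.6, so the handle is home. Now winding.

>>> send_rows:
  moves:
    - [0,-0.35,0.2,0.3,-0.05]
    - [0,-0.37,0.22,0.1,-0.07]
    - [0,-0.35,0.25,0,-0.07]
    - [0,-0.33,0.27,0,-0.07]
    - [0,-0.31,0.3,0,-0.07]
    - [0,-0.29,0.32,0,-0.07]

```text
time: 6.15
eef_pos: [0.4154, 0.235, 0.1615]
ee_rot: [-0.167, 0.986, -0.009, 0.0]
force: [1.8, 0.2, -0.9]
width: -0.0002
```

```bash
python3 arc.py -159 -163 -167 -171 -175 -179 -183 -187 -191
```

```text
6.15 [0.41544886 0.23498918 0.1614906 ] [ 1.79708452  0.22220506 -0.8592528 ] 199.21349647041498 q6 0.05833791259280565 implied arm -160.00818599623636 0.06291326593726536
-159.0 [0.18 0.01] yaw step 0.031
-163.0 [-0.27  0.34] yaw step -0.07
-167.0 [-0.24  0.35] yaw step -0.07
-171.0 [-0.22  0.37] yaw step -0.07
-175.0 [-0.19  0.38] yaw step -0.07
-179.0 [-0.16  0.4 ] yaw step -0.07
-183.0 [-0.14  0.41] yaw step -0.07
-187.0 [-0.11  0.42] yaw step -0.07
-191.0 [-0.08  0.42] yaw step -0.07
```

>>> send_rows:
  moves:
    - [0,-0.15,0.34,0,-0.05]
    - [0,-0.22,0.36,0,-0.07]
    - [0,-0.22,0.37,0,-0.07]
    - [0,-0.19,0.38,0,-0.07]
    - [0,-0.16,0.4,0,-0.07]
    - [0,-0.14,0.41,0,-0.07]
    - [0,-0.11,0.42,0,-0.07]

```text
time: 6.85
eef_pos: [0.4027, 0.2591, 0.1601]
ee_rot: [0.077, 0.997, -0.013, -0.003]
force: [1.1, -1.2, -0.0]
width: -0.0002
```

```bash
python3 arc.py -187 -190 -193 -196 -199 -202 -205 -208 -211 -214
```

```text
6.85 [0.40266069 0.25909378 0.16005342] [ 1.05167806 -1.21900403 -0.00993332] 171.22097179818292 q6 0.6054065862542087 implied arm -184.96254274780384 0.06336812461215102
-187.0 [0.13 0.26] yaw step 0.031
-190.0 [-0.06  0.32] yaw step -0.052
-193.0 [-0.04  0.32] yaw step -0.052
-196.0 [-0.03  0.32] yaw step -0.052
-199.0 [-0.01  0.32] yaw step -0.052
-202.0 [0.01 0.32] yaw step -0.052
-205.0 [0.02 0.32] yaw step -0.052
-208.0 [0.04 0.32] yaw step -0.052
-211.0 [0.06 0.32] yaw step -0.052
-214.0 [0.07 0.31] yaw step -0.052
```

>>> send_rows:
  moves:
    - [0,0.05,0.3,0.1,0]
    - [0,0,0.32,0,-0.05]
    - [0,-0.04,0.32,0,-0.05]
    - [0,-0.03,0.32,0,-0.05]

```text
time: 7.25
eef_pos: [0.4012, 0.2704, 0.16]
ee_rot: [0.151, 0.988, -0.015, -0.005]
force: [0.5, -1.5, 0.7]
width: -0.0001
```

>>> send_rows:
  moves:
    - [0,0,0.32,0,-0.05]
    - [0,0,0.32,0,-0.05]

```text
time: 7.45
eef_pos: [0.401, 0.2762, 0.1597]
ee_rot: [0.2, 0.98, -0.016, -0.006]
force: [1.3, -3.3, 0.7]
width: 0.0001
```

>>> send_rows:
  moves:
    - [0,0.02,0.32,0,-0.05]
    - [0,0.03,0.32,0,-0.05]

```text
time: 7.65
eef_pos: [0.4013, 0.2818, 0.1594]
ee_rot: [0.249, 0.968, -0.017, -0.007]
force: [-0.4, -4.6, 1.0]
width: 0.0002
```

```bash
python3 arc.py -205 -208 -211 -214 -217 -220
```

```text
7.65 [0.40127827 0.28181729 0.1594343 ] [-0.38579999 -4.56907558  0.97343241] 151.13179505825468 q6 0.9964699896008192 implied arm 154.29681409248087 0.06309113504681241
-205.0 [ 0.15 -0.09] yaw step 0.068
-208.0 [0.04 0.32] yaw step -0.052
-211.0 [0.06 0.32] yaw step -0.052
-214.0 [0.07 0.31] yaw step -0.052
-217.0 [0.09 0.31] yaw step -0.052
-220.0 [0.11 0.3 ] yaw step -0.052
```

>>> send_rows:
  moves:
    - [0,0.08,0.32,0.1,-0.02]
    - [0,0.09,0.32,0,-0.04]

```text
time: 7.85
eef_pos: [0.4007, 0.2828, 0.1592]
ee_rot: [0.278, 0.96, -0.023, -0.008]
force: [-4.2, -10.3, 8.6]
width: 0.0003
```

>>> send_rows:
  moves:
    - [0,0.1,0.31,0,-0.05]
    - [0,0.1,0.31,0,-0.05]

```text
time: 8.05
eef_pos: [0.3992, 0.283, 0.1593]
ee_rot: [0.326, 0.945, -0.03, -0.01]
force: [-4.9, -10.1, 9.9]
width: 0.0
```

>>> send_rows:
  moves:
    - [0,0.12,0.3,0,-0.05]
    - [0,0.12,0.3,0,-0.05]

```text
time: 8.25
eef_pos: [0.3976, 0.2832, 0.1596]
ee_rot: [0.374, 0.927, -0.037, -0.012]
force: [-4.0, -8.2, 7.3]
width: 0.0
```

```bash
python3 arc.py -217 -220 -223 -226 -229
```

```text
8.25 [0.39756563 0.28322158 0.15955834] [-4.02861673 -8.18282895  7.3314456 ] 136.07495480340214 q6 1.273972687995141 implied arm 153.4452329174045 0.0669411694179976
-217.0 [0.78 1.03] yaw step 0.121
-220.0 [0.11 0.3 ] yaw step -0.052
-223.0 [0.12 0.3 ] yaw step -0.052
-226.0 [0.14 0.29] yaw step -0.052
-229.0 [0.15 0.28] yaw step -0.052
```

The motion stops at arm angle about -206°, with an 11 N reaction along the arm's normal. I'll give one firmer push to confirm the stop.

>>> send_rows:
  moves:
    - [0,0.2,0,0,0.15]
    - [0,0.3,0.5,0,0.15]
    - [0,0.3,0.6,0,0]
    - [0,0.35,0.7,0,0]
    - [0,0.4,0.8,0,0]

```text
time: 8.75
eef_pos: [0.4017, 0.2815, 0.1601]
ee_rot: [0.225, 0.972, -0.07, -0.008]
force: [-9.2, -25.6, 17.0]
width: -0.0
```

```bash
python3 arc.py -207
```

```text
8.75 [0.40166548 0.28151584 0.16009889] [ -9.23588531 -25.56159747  17.04217795] 153.88612618747243 q6 0.9998239254881909 implied arm 154.5325302757163 0.06267414662604179
-207.0 [0.13 0.15] yaw step -0.015
```

27 N with no movement, so this is the firm stop. Backing off, then lifting clear.

>>> send_rows:
  moves:
    - [0,-0.3,-0.6,0,0]
    - [0,-0.4,-0.8,0,0]
    - [0,-0.3,-0.6,0,0]
    - [0,0,0,2,0]
    - [0,0,0,3,0]
    - [0,0,0,4,0]
    - [0,0,0,3,0]
    - [0,0,-4.5,0,0]
    - [0,0,-4.5,0,0]
    - [0,0,-4.5,0,0]
    - [0,0,-4.5,0,0]
    - [0,0,-4.5,0,0]

```text
time: 9.95
eef_pos: [0.3904, 0.0337, 0.2842]
ee_rot: [0.214, 0.975, -0.065, -0.006]
force: [1.0, -0.7, 0.1]
width: 0.0
```

>>> send_rows:
  moves:
    - [0,0,-4.5,0,0]
    - [0,0,-4.5,0,0]
    - [0,0,-4.5,0,0]
    - [0,0,-4.5,0,0]

```text
time: 10.35
eef_pos: [0.3901, -0.1527, 0.2851]
ee_rot: [0.212, 0.975, -0.063, -0.002]
force: [1.3, 0.4, 0.5]
width: -0.0001
```

```bash
python3 - <<'E'
from h import *
o=r.get_obs();print(o['time'],o['eef_pos'],o['force'])
c,im,d=shot('top','top3');c2,i2,d2=shot('side','side3')
u,v=[int(x) for x in proj(c2,(.464,.275,.19))];print(u,v)
a=cv2.resize(im[210:325,215:335],(400,384),interpolation=cv2.INTER_CUBIC)
b=cv2.resize(i2[v-50:v+85,u-70:u+65],(400,400),interpolation=cv2.INTER_CUBIC)
H=np.zeros((400,800,3),np.uint8);H[:384,:400]=a;H[:,400:]=b
cv2.imwrite('pics/fin.png',np.clip(H*1.5,0,255).astype(np.uint8))
e=cv2.absdiff(cv2.imread('pics/top0.png'),im)[60:200,200:400].max(2);print('changed px behind press',(e>60).sum())
E
```

```text
10.35 [ 0.39012963 -0.15267762  0.28508078] [1.28942549 0.35368732 0.54805231]
363 221
changed px behind press 0
```

View pics/fin.png

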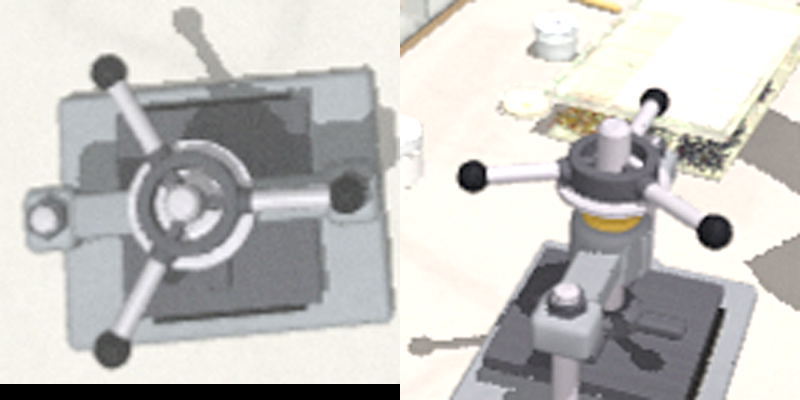

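The top crop shows balls at (109,71), (113,349) and (348,194), with the keyway lines now hidden under the arms. The side crop shows balls at (473,177), (654,101) and (714,231), with the hub on its collar and the neighbours unchanged. Last numeric check:

```bash
python3 - <<'E'
from h import *
def fit(B):
    A=2*(B[1:]-B[0]); C=np.linalg.solve(A,(B[1:]**2).sum(1)-(B[0]**2).sum());return C.round(4),np.linalg.norm(B[0]-C).round(4),np.degrees(np.arctan2(B[:,1]-C[1],B[:,0]-C[0])).round(1)
t=cam('top');s=cam('side')
for z in(.183,.1785,.174):
    print(z,fit(np.array([onz(t,215+a*.3-.35,210+b*.2995-.35,z)[:2] for a,b in((109,71),(113,349),(348,194))])),
     fit(np.array([onz(s,293+(a-400)*.3375-.35,171+b*.3375-.35,z)[:2] for a,b in((473,177),(654,101),(714,231))])))
E
```

```text
0.183 (array([0.464 , 0.2744]), np.float64(0.0922), array([ 34.5, 154.2, -85.4])) (array([0.4601, 0.28  ]), np.float64(0.0912), array([ 35.3, -85.5, 154.1]))
0.1785 (array([0.4641, 0.2751]), np.float64(0.0927), array([ 34.5, 154.2, -85.4])) (array([0.4628, 0.2734]), np.float64(0.0922), array([ 35.3, -85.5, 154.1]))
0.174 (array([0.4642, 0.2757]), np.float64(0.0932), array([ 34.5, 154.2, -85.4])) (array([0.4654, 0.2669]), np.float64(0.0931), array([ 35.3, -85.5, 154.1]))
```

```bash
python3 -c "
from plant import r; print(r.close_job())"
```

```text
the job is handed in; nothing more can be done
None
```

I turned the large handle clockwise with shut fingers until it dropped home, then wound the press down to a firm stop. I handed the job in at about 10.5 s.

- **Drop:** after about 41° of turning, the side view put the arms at 182.5 mm. They should start at about 192.5 mm, so the hub was on its collar.
- **Winding:** the press stopped after roughly 73° (about 1.27 rad) of winding. That implies a start of about 0.23 rad, inside the given range of 0 to 0.4. A firmer push of about 27 N at the arm did not move it further.
- **Final state:** after backing off, both cameras agree the arm stands at about 154°. The side view fits an arm height of about 178.5 mm, as expected for a seated handle wound down about 4 mm.
- **Surroundings:** the top view showed no changed pixels in the area behind the press. The robot is clear and touching nothing.

I could not see the plate directly on the pad; that rests on the firm stop and the height. During the firm push the tool tilted about 8°, but nothing else was touched as far as the forces show. No check failed.

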